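# Snap the domed brass head onto the stake holder's square drive

## Robot

A 6-joint arm with a two-finger parallel gripper is mounted at the origin on a cart in front of the work surface, level with it; the furniture and walls round the work are solid. World frame = base frame: x ahead of the robot, y to its left, z up, the work surface at z = 0. Lengths are in m, angles in rad, forces in N, time in s.
With the tool pointing down it reaches from about 0.35 to 0.975 m from the base axis. Payload 4.9 kg.
Tool frame: the origin (TCP) lies on the centre line of the jaws, within the pads' length; the fingertips stand ctrl.tcp_to_tips ahead of it and the grasp point (between the pads) lies 3 mm ahead of it (ctrl.tcp_to_tips is the distance from the TCP to the fingertips, in m); z points along the fingers, y is the direction in which the jaws open and shut (so a half turn about z gives the same grasp; the last joint's range is limited). The gripper opens to 85 mm and grips with 20 to 120 N. Pads are 22 mm wide; open, the fingers measure 114 mm over their backs; the gripper's body (76 mm by 85 mm) begins 54 mm behind the grasp point. The pads swing forward as they close: fully open they stand 13 mm farther back than shut.
Start: joints at [1.147, 0.053, 1.613, -0, 1.476, -0.119], TCP at [0.188, 0.596, 0.22] pointing down, gripper open.
Joint ranges: [-3.01, 3.01], [-1.01, 2.22], [0.06, 2.58], [-1.02, 4.17], [0.09, 2.62], [-3.14, 3.14]. Speed limits (rad/s): [2.57, 2.57, 3.14, 3.14, 3.14, 3.14].

## Interface

Orientations are given as a rotation vector (axis times angle).
In Python, from station import ctrl, vision gives the robot as it stands.
- The arm moves only by the tool jog_arm, never from a script. Its argument "deltas" is a list of rows, each a list of 7 numbers: the turn, a rotation vector about the tool's x, y, z in rad, then the shift along the tool's x, y, z in cm, then the opening, from 0 (shut) to 1 (fully open). A call has 1 to 12 rows; each row shifts and turns the commanded pose from where the row before left it, along the tool's axes as they then stand; what a row does not reach is not made up. A row lasts 1/12 s, in which the tool goes at most 41.7 mm and 7.16 degrees, less where a joint would pass 70% of its speed; a pose out of reach is approached as far as the arm can. A call with a gripper value outside its range is refused whole. The fingers move at their own pace and stop on an object; "grip_force" is the grip in N (left out, the last holds). Time passes only in rows, so rows that do not move let the fingers close. It gives the time, the measured TCP pose, the force and the opening at its end, in the units of the state.
- ctrl.get_obs(): the state, without advancing time (a new reading comes with each control period).
- vision.get_image(name): name is "side" or "top"; returns (picture, depth): 400x640x3 uint8, red, green, blue; 400x640 float32, m along the optical axis (not along the pixel's ray), 0 where there is no reading.
- vision.calibration(name): a dict with "fx", "fy", "cx", "cy" (pixels), "dist" ([k1, k2, p1, p2, k3] as OpenCV has them; the pictures are not rectified), "rvec" (rotation vector, rad) and "tvec" (3), from world to camera coordinates, as OpenCV has them. Camera axes: x right, y down, z forward; pixel columns grow to the right and rows downward; lengths in m; the calibration is good to about 2 mm. A picture is of the moment at which its call begins. calibration takes no time and is no camera call.
- ctrl.finish_job(): hands the job in, once; it reports no verdict.
The state is a dict: "t": time; "q": joint angles; "dq": joint speeds; "effort": joint torques, N m; "tool_pos": TCP position; "tool_rot": TCP orientation; "contact_force": force on the tool from outside, world axes, zero at the start; "wrist_torque": the same for the moment, N m; "opening": finger opening in m.
Only numpy, scipy, OpenCV 4.12 (cv2) and the standard library are available. Lean on these libraries where they do the work, as an engineer would, in place of code of your own. Each camera call takes 0.05 s, during which the arm holds its last target. There are 200 camera calls.

## Task

Fit the stake head with the brass dome onto the square drive that stands up from the green stake holder, and push it straight down until the spring ball clicks into its dimple and the head sits fully home on the holder's shoulder. Then let go, and leave the other two heads standing where they are.

Things in the scene. Friction and masses are not known exactly. Their poses are not given: they have to be found in the camera images.
- brass_head_mid (a point): loose head TO FIT: 36 mm square steel shank 50 mm tall, brass dome on top; 66 mm over all, 0.25 kg. Point: on its axis, 33 mm above the underside; z up, x and y square to the flat sides (grip across two). Underside: 21.5 mm square socket, 37 mm deep, parallel to the sides, flared mouth, the same dimple in all four walls (any quarter turn fits), 8 mm up.
- flat_head_mid (a point): another head, to be left alone: same shank and size, but a flat steel disc (33 mm diameter) on top; point on its axis, 33 mm above its underside, half-way up.
- white_head_mid (a point): another head, to be left alone: same shank and size, but a blunt white plastic cone on top; point on its axis, 33 mm above its underside, half-way up.
- drive_foot (a point): foot of the square drive (on its axis, at the shoulder top, 45 mm above the worktop) of the fixed green holder: flange 80x80x10, column 56 square, steel shoulder 50 square (mm). The steel drive is 19 mm square, 34 mm tall, its top 7 mm tapered to 9 mm. z up, x and y square to the sides of drive and column. A head that is home stands on the shoulder: its mid point is 33 mm above this.
- drive_ball (a joint): spring ball in the drive, 9 mm diameter, 8 mm above the shoulder, on its -x side: 0 = out (4 mm proud), up to 0.004 m = pushed in. A head let go on the drive stops on the ball, leaning, 6 to 9 mm short of home, and does not sink by its weight; a push of about 5 N more (20 N does no harm) takes it over the ball, which springs out into the dimple and draws the head down to the shoulder.
- lamp_hood (a point): middle of the lower front edge of the fixed bench lamp's white hood, 262 mm above the worktop; the edge runs along y, 200 mm to either side of this point, and the hood lies behind it (+x), up to 340 mm high. It overhangs the worktop between the heads and the holder: keep gripper and wrist on the robot's side of it when carrying.

How it is judged:
At the end, for the whole second after the job is handed in: The brass-domed head is on the drive (axes within 6 mm, upright within 10 degrees), its underside within 3.5 mm of the shoulder, the spring ball out again in its dimple (pushed in by less than 1.8 mm), and the other two heads stand within 30 mm of where they began (horizontal distance between brass_head_mid and drive_foot below 0.006 m and z of brass_head_mid in the frame of drive_foot between 0.029 and 0.0365 m and angle between brass_head_mid's own z axis and vertical below 0.17 rad and value of joint drive_ball below 0.0018 m and distance of each of flat_head_mid, white_head_mid from where it was at the start of the episode below 0.03 m); the robot touches nothing.
It fails at once if one of the other two heads is moved more than 30 mm or knocked over (distance of any of flat_head_mid, white_head_mid from where it was at the start of the episode above 0.03 m).
It also fails if it takes over 40 s, if anything falls off the work surface, if the arm or the gripper's body presses on something with over 40 N, if the wrist force passes 120 N, or if a joint passes its speed limit or range.

## Working session

There is one attempt and no reset: what is moved stays moved. The work goes in short steps, Python scripts to look and compute and a tool call to move; the robot and the scene stay as the last step left them, time stands still between calls to the robot, and variables do not carry over. Pictures are saved under pics/ and viewed, about 8 in all and at most 12, crops included, and the job is handed in when it is done.

Besides the shell and the picture viewer there is one more tool, called after ">>>" by a JSON object that holds its "api" and its "payload". jog_arm: Moves the arm, as the interface text tells. Its arguments: {"type":"object","properties":{"deltas":{"type":"array"},"grip_force":{"type":"number"}},"required":["deltas"]}

```bash
mkdir -p pics; ls
python3 - <<'E'
from station import ctrl,vision
import cv2,numpy as np
print(ctrl.tcp_to_tips, ctrl.get_obs())
for n in("side","top"):
    im,d=vision.get_image(n); cv2.imwrite(f"pics/{n}0.png",im[:,:,::-1]); np.save(f"pics/{n}0.npy",d); print(n,vision.calibration(n))
E
```

```text
pics
0.022 {'t': 0.0, 'q': array([ 1.14698041e+00,  5.33780959e-02,  1.61425859e+00, -2.71302459e-05,
        1.47601777e+00, -1.19031146e-01]), 'dq': array([ 0.00033953,  0.00079498, -0.00129793,  0.00084476,  0.00063629,
       -0.00039352]), 'effort': array([ 1.49313892e-04, -3.93689811e+01, -3.70175135e+01, -2.05205361e-04,
        7.26556158e-03, -1.28356137e-05]), 'tool_pos': array([0.18731715, 0.59560264, 0.21917103]), 'tool_rot': array([-0.47681966, -3.10466233,  0.00313096]), 'contact_force': array([ 0.50662174, -0.0680115 ,  0.57441107]), 'wrist_torque': array([-0.00066971, -0.04252572, -0.05335696]), 'opening': 0.08507403738205999}
side {'fx': 433.5289090419122, 'fy': 433.5289090419122, 'cx': 312.59857948992504, 'cy': 198.23706355200738, 'dist': array([0.00551645, 0.        , 0.        , 0.        , 0.        ]), 'rvec': array([ 1.92292481, -0.50972766,  0.3354803 ]), 'tvec': array([-0.50958259,  0.25948797,  1.19515398])}
top {'fx': 395.0180378373817, 'fy': 395.0180378373817, 'cx': 318.0980482277535, 'cy': 198.8847913414719, 'dist': array([-0.05615546,  0.        ,  0.        ,  0.        ,  0.        ]), 'rvec': array([ 2.20176519, -2.18703677,  0.09735225]), 'tvec': array([-0.05207892,  0.59044093,  1.53519034])}
```

View pics/side0.png

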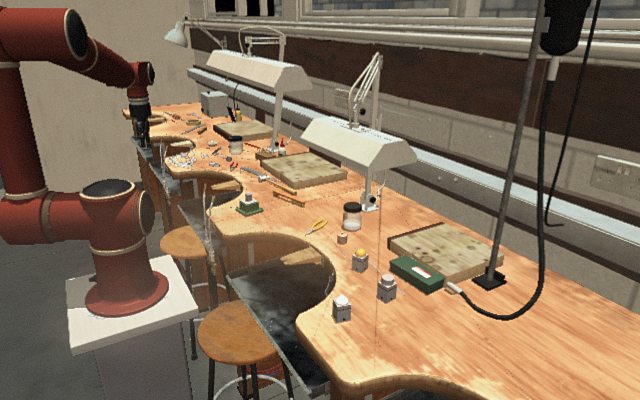

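View pics/top0.png

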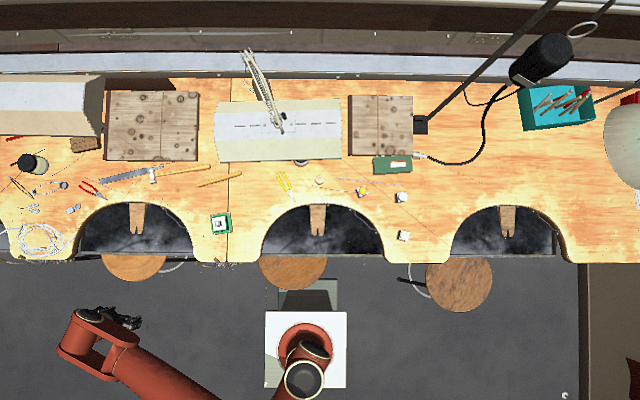

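Run:
```python
import cv2,numpy as np
s=cv2.imread("pics/side0.png");t=cv2.imread("pics/top0.png")
r=lambda a,f:cv2.resize(a,None,fx=f,fy=f,interpolation=cv2.INTER_CUBIC)
A=r(t[170:250,345:425],4.75);B=r(t[200:250,195:245],7.6);C=r(s[240:330,325:405],4.75)[:380];D=r(s[180:225,225:270],8.444)
f=lambda a:cv2.resize(a,(380,300)) 
out=np.vstack([np.hstack([A[:,:380],B]),])
cv2.imwrite("pics/c1.png",out)
C=r(s[242:326,326:404],4.5);D=r(s[184:226,228:270],9)
cv2.imwrite("pics/c2.png",np.hstack([C,D]))
```

```text
(no output)
```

View pics/c1.png

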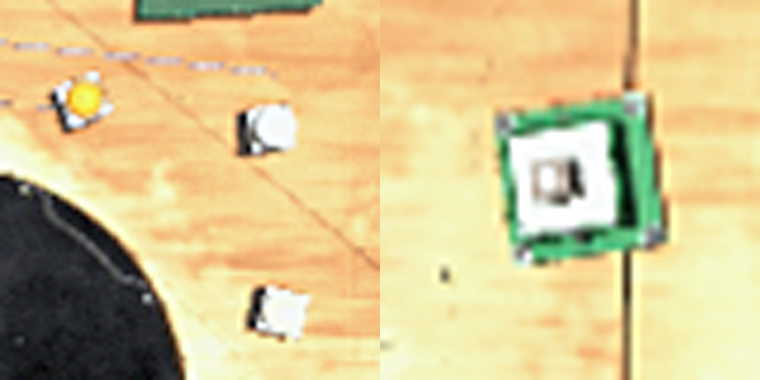

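View pics/c2.png

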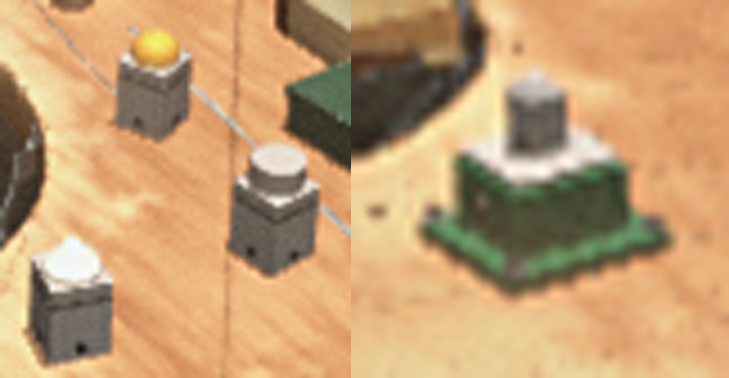

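```bash
cat > h.py <<'E'
import numpy as np,cv2
from station import ctrl,vision
def ray(n,p):
    c=vision.calibration(n);K=np.array([[c['fx'],0,c['cx']],[0,c['fy'],c['cy']],[0,0,1]])
    R=cv2.Rodrigues(c['rvec'])[0]
    u=cv2.undistortPoints(np.array(p,float).reshape(-1,1,2),K,c['dist']).reshape(-1,2)
    return -R.T@c['tvec'],np.c_[u,np.ones(len(u))]@R
def plane(n,p,z):
    o,d=ray(n,p);return o+d*((z-o[2])/d[:,2])[:,None]
def tri(ps,pt):
    o1,d1=ray('side',ps);o2,d2=ray('top',pt);d1=d1[0];d2=d2[0]
    s=np.linalg.lstsq(np.c_[d1,-d2],o2-o1,rcond=None)[0]
    a,b=o1+s[0]*d1,o2+s[1]*d2;return (a+b)/2,np.linalg.norm(a-b)
def mask(im,lo,hi,box):
    m=cv2.inRange(cv2.cvtColor(im,cv2.COLOR_BGR2HSV),lo,hi);o=np.zeros_like(m);x0,y0,x1,y1=box;o[y0:y1,x0:x1]=m[y0:y1,x0:x1];return o
def cen(m):
    y,x=np.nonzero(m);return (x.mean(),y.mean()),len(x)
E
cat > m.py <<'E'
from h import *
np.set_printoptions(precision=4,suppress=True)
s=cv2.imread("pics/side0.png");t=cv2.imread("pics/top0.png")
ds,n1=cen(mask(s,(15,150,150),(35,255,255),(352,245,368,262)))
dt,n2=cen(mask(t,(18,150,180),(35,255,255),(355,182,370,200)))
print('dome',ds,n1,dt,n2,tri(ds,dt),plane('side',ds,.057),plane('top',dt,.057))
def C(a):return np.array(a)/4.5+[326,242]-[.39,.39]
b=plane('side',C([(118,122),(152,138),(188,110)]),0);print('base',b)
for i in(0,1):
    e=b[i+1]-b[i];print(np.hypot(*e[:2]),np.degrees(np.arctan2(e[1],e[0])))
print('ctr',(b[0]+b[2])/2)
# holder
for n,im,box in(('top',t,(205,208,240,240)),('side',s,(228,184,272,226))):
    m=mask(im,(40,60,30),(90,255,255),box);y,x=np.nonzero(m)
    hull=cv2.convexHull(np.c_[x,y].astype(np.float32))
    if n=='top':
        P=plane(n,hull,.010);r=cv2.minAreaRect((P[:,:2]*1000).astype(np.float32));print('flange',r)
    
def D(a):return (np.array(a)-[351,0])/9+[228,184]-[.44,.44]
f=plane('side',D([(420,232),(512,293),(670,242)]),.005);print('flange side',f)
for i in(0,1):
    e=f[i+1]-f[i];print(np.hypot(*e[:2]),np.degrees(np.arctan2(e[1],e[0])))
print((f[0]+f[2])/2)
T=lambda a:(np.array(a)-[380,0])/7.6+[195,200]-[.43,.43]
dtop=T([(553,180)]);print('drive top', plane('top',dtop,.079),plane('side',D([(537,85)]),.079),tri(D([(537,85)]),dtop))
sq=plane('top',T([(510,138),(607,125),(618,225),(522,236)]),.045);print('shoulder',sq,sq.mean(0))
sq=plane('top',T([(497,107),(648,92),(665,243),(522,263)]),.010);print('flangeT',sq,sq.mean(0))
for i in range(4):
    e=sq[(i+1)%4]-sq[i];print(np.hypot(*e[:2]),np.degrees(np.arctan2(e[1],e[0])))
E
python3 m.py
```

```text
dome (np.float64(360.2826086956522), np.float64(252.65217391304347)) 46 (np.float64(362.1842105263158), np.float64(190.3684210526316)) 38 (array([ 0.6234, -0.2184,  0.0558]), np.float64(0.001765561911593585)) [[ 0.623  -0.2203  0.057 ]] [[ 0.6225 -0.2177  0.057 ]]
base [[ 0.6045 -0.2068  0.    ]
 [ 0.6129 -0.234   0.    ]
 [ 0.6541 -0.2178  0.    ]]
0.028501549756417718 -72.80259121752445
0.04418788961102637 21.458631377699625
ctr [ 0.6293 -0.2123  0.    ]
flange ((492.4938659667969, 335.7279052734375), (79.2513656616211, 78.94102478027344), 9.895843505859375)
flange side [[0.4477 0.3654 0.005 ]
 [0.4595 0.2879 0.005 ]
 [0.5374 0.3021 0.005 ]]
0.07832907833340028 -81.34241754779329
0.07922719665580025 10.29860390826311
[0.4925 0.3337 0.005 ]
drive top [[0.4917 0.3327 0.079 ]] [[0.4907 0.3263 0.079 ]] (array([0.4924, 0.3331, 0.0762]), np.float64(0.0015069643934527868))
shoulder [[0.5131 0.3631 0.045 ]
 [0.5201 0.3138 0.045 ]
 [0.4694 0.3072 0.045 ]
 [0.4635 0.3559 0.045 ]] [0.4915 0.335  0.045 ]
flangeT [[0.5299 0.3791 0.01  ]
 [0.5383 0.3005 0.01  ]
 [0.46   0.2901 0.01  ]
 [0.4491 0.3642 0.01  ]] [0.4943 0.3334 0.01  ]
0.0790488075393022 -83.89088602256166
0.07896236968234965 -172.41805616237502
0.07492755565796888 98.40168959237482
0.08216861845154452 10.443999862424347
```

```bash
cat >> h.py <<'E'
from scipy.spatial.transform import Rotation as Ro
def to(pos,yaw=None):
    o=ctrl.get_obs();R=Ro.from_rotvec(o['tool_rot']);y=R.as_matrix()[:,1]
    yw=np.degrees(np.arctan2(y[1],y[0]))
    print('t',o['t'],'pos',o['tool_pos'].round(4),'yaw',yw.round(2),'F',o['contact_force'].round(1),'open',round(o['opening'],4),'q',o['q'].round(2))
    tilt=R.as_matrix()[:,2];print('zaxis',tilt.round(4))
    print('shift cm',(R.inv().apply(np.array(pos)-o['tool_pos'])*100).round(2), 'turn',None if yaw is None else round(np.radians(yw-yaw),3))
E
python3 - <<'E'
from h import *
print(plane('top',[(218,161),(280,160),(340,158)],.262))
s=cv2.imread("pics/side0.png");t=cv2.imread("pics/top0.png")
for lo in(205,190):
    m=mask(t,(0,0,lo),(180,70,255),(353,182,372,202))|mask(t,(18,150,180),(35,255,255),(355,182,370,200))
    y,x=np.nonzero(m);P=plane('top',np.c_[x,y],.05);print(len(x),cv2.minAreaRect((P[:,:2]*1000).astype(np.float32)))
to((.187,.596,.22),25)
c=Ro.from_euler('z',0)
E
```

```text
[[ 0.69854974  0.29238045  0.262     ]
 [ 0.70344037  0.08469254  0.262     ]
 [ 0.71204023 -0.11649301  0.262     ]]
73 ((625.1053466796875, -223.21005249023438), (37.624629974365234, 73.33415985107422), 24.853553771972656)
77 ((625.1095581054688, -223.2190399169922), (37.624629974365234, 80.44044494628906), 24.853553771972656)
t 0.1 pos [0.1873 0.5957 0.2193] yaw 72.54 F [-0.2  0.3  0.5] open 0.0855 q [ 1.15  0.05  1.61 -0.    1.48 -0.12]
zaxis [-7.0e-04 -1.7e-03 -1.0e+00]
shift cm [ 0.04  0.02 -0.07] turn 0.83
```

>>> {"api": "jog_arm", "payload": {"deltas": [[0,0,0.104,0,0,0,1],[0,0,0.104,0,0,0,1],[0,0,0.104,0,0,0,1],[0,0,0.104,0,0,0,1],[0,0,0.104,0,0,0,1],[0,0,0.104,0,0,0,1],[0,0,0.104,0,0,0,1],[0,0,0.102,0,0,0,1],[0,0,0,0,0,0,1]]}}

```text
t: 0.85
tool_pos: [0.1874, 0.5958, 0.2197]
tool_rot: [1.69, 2.648, -0.002]
contact_force: [0.3, -0.3, 0.2]
opening: 0.0856
```

```bash
python3 -c "
from h import *
to((.45,0,.22),25);to((.623,-.218,.16),25)"
```

```text
t 0.85 pos [0.1874 0.5958 0.2197] yaw 24.89 F [ 0.3 -0.3  0.2] open 0.0856 q [1.15 0.05 1.61 0.   1.48 0.71]
zaxis [-5.0e-04 -1.1e-03 -1.0e+00]
shift cm [-6.51e+01 -1.26e+00  2.00e-02] turn -0.002
t 0.85 pos [0.1874 0.5958 0.2197] yaw 24.89 F [ 0.3 -0.3  0.2] open 0.0856 q [1.15 0.05 1.61 0.   1.48 0.71]
zaxis [-5.0e-04 -1.1e-03 -1.0e+00]
shift cm [-92.15   5.27   6.03] turn -0.002
```

>>> {"api": "jog_arm", "payload": {"deltas": [[0,0,0,-1.5,0,0,1],[0,0,0,-2.9,0,0,1],[0,0,0,-2.9,0,0,1],[0,0,0,-2.9,0,0,1],[0,0,0,-2.9,0,0,1],[0,0,0,-2.9,0,0,1],[0,0,0,-2.9,0,0,1],[0,0,0,-2.9,0,0,1],[0,0,0,-2.9,0,0,1],[0,0,0,-2.9,0,0,1],[0,0,0,-2.9,0,0,1],[0,0,0,-2.9,0,0,1]]}}

```text
t: 1.85
tool_pos: [0.3287, 0.2921, 0.2201]
tool_rot: [1.684, 2.652, -0.0]
contact_force: [-0.9, -1.1, -0.3]
opening: 0.0854
```

>>> {"api": "jog_arm", "payload": {"deltas": [[0,0,0,-2.9,0,0,1],[0,0,0,-2.9,0,0,1],[0,0,0,-2.9,0,0,1],[0,0,0,-2.9,0,0,1],[0,0,0,-2.9,0,0,1],[0,0,0,-2.9,0,0,1],[0,0,0,-2.9,0,0,1],[0,0,0,-2.9,0,0,1],[0,0,0,-2.9,0,0,1],[0,0,0,-2.9,0,0,1],[0,0,0,-1.5,0,0,1],[0,0,0,0,0,0,1]]}}

```text
t: 2.85
tool_pos: [0.458, 0.0146, 0.2201]
tool_rot: [-1.69, -2.648, 0.001]
contact_force: [0.2, 0.6, 0.2]
opening: 0.085
```

```bash
python3 -c "
from h import *
to((.623,-.218,.16),25)"
```

```text
t 2.85 pos [0.458  0.0146 0.2201] yaw 24.91 F [0.2 0.6 0.2] open 0.085 q [-0.13 -0.36  1.99 -0.    1.52 -0.56]
zaxis [-6.e-04 -7.e-04 -1.e+00]
shift cm [-28.04   5.17   6.01] turn -0.002
```

>>> {"api": "jog_arm", "payload": {"deltas": [[0,0,0,-1.5,0.2,0,1],[0,0,0,-2.8,0.5,0.5,1],[0,0,0,-2.8,0.5,0.5,1],[0,0,0,-2.8,0.5,0.5,1],[0,0,0,-2.8,0.5,0.5,1],[0,0,0,-2.8,0.5,0.5,1],[0,0,0,-2.8,0.5,0.7,1],[0,0,0,-2.8,0.5,0.7,1],[0,0,0,-2.8,0.5,0.7,1],[0,0,0,-2.8,0.5,0.7,1],[0,0,0,-1.34,0.47,0.71,1],[0,0,0,0,0,0,1]]}}

```text
t: 3.85
tool_pos: [0.6229, -0.2161, 0.1579]
tool_rot: [-1.686, -2.647, 0.001]
contact_force: [-1.4, -0.0, -0.4]
opening: 0.0853
```

Run:
```python
from h import *
to((.623,-.218,.037),25)
r=lambda a,f:cv2.resize(a,None,fx=f,fy=f,interpolation=cv2.INTER_CUBIC)
s=vision.get_image('side')[0][:,:,::-1];cv2.imwrite('pics/s1.png',r(s[170:300,300:420],4))
```

```text
t 3.85 pos [ 0.6229 -0.2161  0.1579] yaw 25.02 F [-1.4 -0.  -0.4] open 0.0853 q [-0.45  0.18  1.58 -0.    1.38 -0.88]
zaxis [-0.0027  0.0013 -1.    ]
shift cm [-0.21 -0.05 12.09] turn 0.0
```

View pics/s1.png

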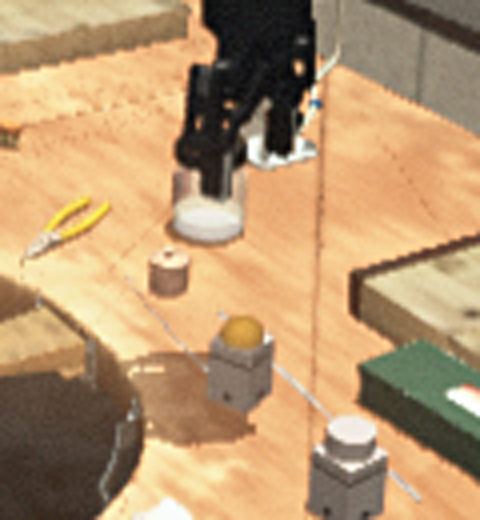

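>>> {"api": "jog_arm", "payload": {"deltas": [[0,0,0,0,0,0.8,1],[0,0,0,0,0,1.5,1],[0,0,0,0,0,1.5,1],[0,0,0,0,0,1.5,1],[0,0,0,0,0,1.5,1],[0,0,0,0,0,1.0,1],[0,0,0,0,0,0.6,1],[0,0,0,0,0,0,1]]}}

```text
t: 4.57
tool_pos: [0.6214, -0.2147, 0.0737]
tool_rot: [-1.686, -2.646, 0.001]
contact_force: [-0.1, -0.7, 0.0]
opening: 0.0853
```

Run:
```python
from h import *
to((.623,-.218,.037),25)
r=lambda a,f:cv2.resize(a,None,fx=f,fy=f,interpolation=cv2.INTER_CUBIC)
s=vision.get_image('side')[0][:,:,::-1];t=vision.get_image('top')[0][:,:,::-1]
cv2.imwrite('pics/s2.png',np.hstack([r(s[200:290,315:405],4.4),r(t[160:220,330:390],6.6)]))
to((.623,-.218,.037),25)
```

```text
t 4.5667 pos [ 0.6214 -0.2147  0.0737] yaw 24.98 F [-0.1 -0.7  0. ] open 0.0853 q [-0.45  0.25  1.64  0.    1.25 -0.88]
zaxis [-0.0035  0.0017 -1.    ]
shift cm [-0.38  0.02  3.67] turn -0.0
t 4.6667 pos [ 0.6229 -0.2155  0.0764] yaw 24.98 F [0.6 0.2 0.1] open 0.0857 q [-0.45  0.25  1.64 -0.    1.25 -0.88]
zaxis [ 1.e-04 -1.e-04 -1.e+00]
shift cm [-0.23 -0.09  3.94] turn -0.0
```

View pics/s2.png

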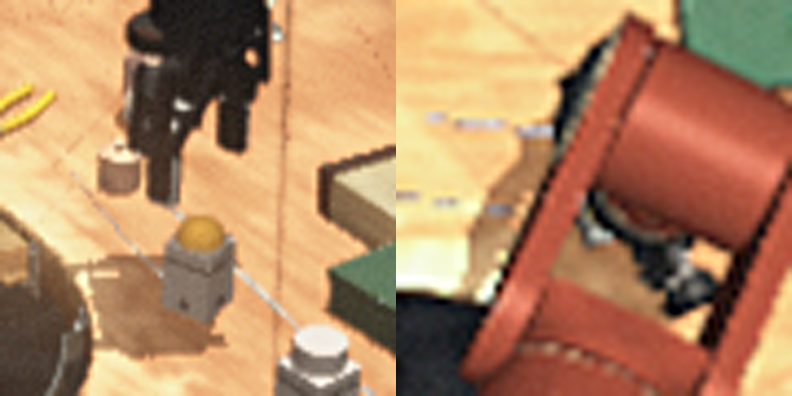

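Run:
```python
from h import *
print(plane('side',[(315+162/4.4,200+200/4.4),(315+233/4.4,200+149/4.4),(359.8,239.5)],.067))
```

```text
[[ 0.61541896 -0.18672701  0.067     ]
 [ 0.70169935 -0.15052965  0.067     ]
 [ 0.65781899 -0.16812525  0.067     ]]
```

Run:
```python
from h import *
np.set_printoptions(precision=3,suppress=True)
im,d=vision.get_image('side')
o,_=ray('side',[(1,1)]);print('cam',o)
for p in[(351,243),(352,240),(350,238),(367,232),(367,229),(360,255),(361,250),(362,268),(330,280)]:
    o,r=ray('side',[p]);z=d[p[1],p[0]]
    print(p,z,o+r[0]*z, im[p[1],p[0]])
to((.623,-.218,.037),25)
```

```text
cam [-0.05  -1.119  0.707]
(351, 243) 1.2177235 [ 0.573 -0.242  0.114] [74 51 41]
(352, 240) 1.2190018 [ 0.578 -0.24   0.121] [69 49 38]
(350, 238) 1.2143313 [ 0.571 -0.238  0.128] [70 52 41]
(367, 232) 1.2927662 [ 0.659 -0.2    0.107] [50 36 25]
(367, 229) 1.2899086 [ 0.659 -0.199  0.117] [47 34 24]
(360, 255) 1.2717866 [ 0.617 -0.228  0.055] [196 141  64]
(361, 250) 1.2750896 [ 0.624 -0.222  0.067] [212 157  70]
(362, 268) 1.2816151 [ 0.619 -0.237  0.015] [125 107  95]
(330, 280) 1.2899972 [ 0.534 -0.196 -0.023] [112  95  79]
t 4.7167 pos [ 0.623 -0.216  0.077] yaw 24.98 F [-0.4 -0.   0.5] open 0.0855 q [-0.45  0.25  1.64 -0.    1.25 -0.88]
zaxis [ 0.001 -0.001 -1.   ]
shift cm [-0.19 -0.13  4.01] turn -0.0
```

>>> {"api": "jog_arm", "payload": {"deltas": [[0,0,0,-0.1,-0.1,0.5,1],[0,0,0,-0.1,0,0.7,1],[0,0,0,0,0,0.8,1],[0,0,0,0,0,0,1],[0,0,0,0,0,0,1]]}}

```text
t: 5.13
tool_pos: [0.6219, -0.2173, 0.055]
tool_rot: [-1.687, -2.647, 0.0]
contact_force: [0.4, -0.3, 1.0]
opening: 0.0857
```

Run:
```python
from h import *
np.set_printoptions(precision=3,suppress=True)
im,d=vision.get_image('side')
np.save('pics/d3.npy',d)
yy,xx=np.mgrid[200:290,320:400];o,r=ray('side',np.c_[xx.ravel(),yy.ravel()].astype(float))
P=(o+r*d[yy,xx].ravel()[:,None]).reshape(90,80,3)
for x in (349,351,353,355,364,366,368):
    print(x,[(y,P[y-200,x-320].round(3).tolist(),im[y,x].tolist()) for y in range(242,258,2)])
to((.623,-.218,.037),25)
r=lambda a,f:cv2.resize(a,None,fx=f,fy=f,interpolation=cv2.INTER_CUBIC)
cv2.imwrite('pics/s3.png',r(im[215:280,325:400,::-1],8))
```

```text
349 [(242, [0.558, -0.253, 0.126], [99, 68, 53]), (244, [0.569, -0.239, 0.11], [117, 82, 57]), (246, [0.571, -0.236, 0.102], [114, 79, 59]), (248, [0.57, -0.238, 0.096], [93, 64, 46]), (250, [0.57, -0.238, 0.09], [95, 67, 54]), (252, [0.656, -0.116, -0.003], [233, 177, 129]), (254, [0.648, -0.128, -0.002], [243, 193, 135]), (256, [0.64, -0.139, -0.002], [243, 189, 130])]
351 [(242, [0.559, -0.261, 0.129], [74, 53, 40]), (244, [0.574, -0.24, 0.109], [70, 48, 37]), (246, [0.572, -0.244, 0.106], [76, 57, 42]), (248, [0.573, -0.243, 0.098], [86, 66, 52]), (250, [0.575, -0.241, 0.09], [76, 59, 44]), (252, [0.578, -0.236, 0.08], [175, 132, 106]), (254, [0.653, -0.132, -0.001], [249, 200, 139]), (256, [0.646, -0.142, -0.001], [247, 189, 131])]
353 [(242, [0.575, -0.248, 0.119], [73, 51, 39]), (244, [0.578, -0.245, 0.111], [80, 61, 45]), (246, [0.579, -0.244, 0.103], [73, 53, 40]), (248, [0.578, -0.246, 0.098], [76, 55, 43]), (250, [0.578, -0.245, 0.091], [74, 52, 39]), (252, [0.58, -0.243, 0.083], [113, 96, 83]), (254, [0.608, -0.204, 0.049], [209, 166, 135]), (256, [0.603, -0.212, 0.048], 
[... 1039 characters left out ...]
46, -0.001], [236, 173, 124]), (254, [0.641, -0.225, 0.049], [149, 136, 125]), (256, [0.637, -0.23, 0.046], [117, 99, 88])]
368 [(242, [0.747, -0.094, -0.002], [242, 184, 124]), (244, [0.74, -0.104, -0.002], [236, 179, 122]), (246, [0.73, -0.117, -0.001], [242, 190, 132]), (248, [0.724, -0.126, -0.003], [237, 181, 121]), (250, [0.715, -0.138, -0.001], [239, 185, 128]), (252, [0.708, -0.148, -0.001], [241, 185, 130]), (254, [0.647, -0.226, 0.048], [219, 176, 146]), (256, [0.65, -0.223, 0.039], [183, 136, 102])]
t 5.1833 pos [ 0.622 -0.217  0.056] yaw 24.98 F [ 0.4 -0.7 -0.9] open 0.0852 q [-0.45  0.28  1.65 -0.    1.22 -0.88]
zaxis [-0.001  0.    -1.   ]
shift cm [-0.08  0.04  1.87] turn -0.0
```

View pics/s3.png

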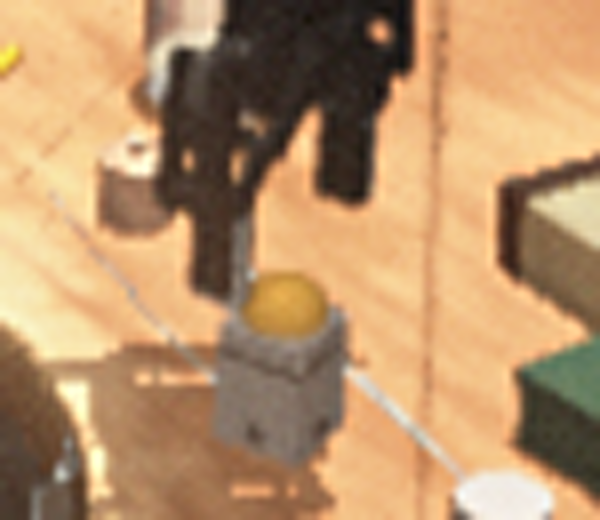

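>>> {"api": "jog_arm", "payload": {"deltas": [[0,0,0,-0.1,0,0.5,1],[0,0,0,0,0,0.8,1],[0,0,0,0,0,0.8,1],[0,0,0,0,0,0.5,1],[0,0,0,0,0,0,1],[0,0,0,0,0,0,1]]}}

```text
t: 5.68
tool_pos: [0.6225, -0.2182, 0.0293]
tool_rot: [-1.688, -2.648, 0.0]
contact_force: [0.7, -1.2, -0.4]
opening: 0.0853
```

```bash
cat > tip.py <<'E'
from h import *
im,d=vision.get_image('side')
yy,xx=np.mgrid[215:290,320:400];o,r=ray('side',np.c_[xx.ravel(),yy.ravel()].astype(float))
P=(o+r*d[yy,xx].ravel()[:,None])
# near finger: tool-frame relative to TCP
ob=ctrl.get_obs();R=Ro.from_rotvec(ob['tool_rot']);L=R.inv().apply(P-ob['tool_pos'])
for s in(-1,1):
    k=(abs(L[:,0])<.013)&(s*L[:,1]>.035)&(s*L[:,1]<.065)&(P[:,2]>.012)
    print(s,k.sum(),'lowest z',np.sort(P[k,2])[:6].round(3))
to((.623,-.218,.0),25)
E
python3 tip.py
```

```text
-1 252 lowest z [0.053 0.053 0.054 0.055 0.056 0.056]
1 139 lowest z [0.051 0.055 0.055 0.056 0.056 0.056]
t 5.7333 pos [ 0.6229 -0.2184  0.03  ] yaw 24.98 F [-0.8 -0.7 -0.2] open 0.0851 q [-0.45  0.31  1.66  0.    1.18 -0.89]
zaxis [-4.e-04  2.e-04 -1.e+00]
shift cm [0.04 0.03 3.  ] turn -0.0
```

>>> {"api": "jog_arm", "payload": {"deltas": [[0,0,0,0,0,0.5,1],[0,0,0,0,0,0.6,1],[0,0,0,0,0,0.4,1],[0,0,0,0,0,0,1],[0,0,0,0,0,0,1]]}}

```text
t: 6.15
tool_pos: [0.6226, -0.2183, 0.0146]
tool_rot: [-1.688, -2.648, 0.0]
contact_force: [0.0, -0.3, 0.4]
opening: 0.0854
```

```bash
python3 tip.py
```

```text
-1 289 lowest z [0.037 0.038 0.04  0.04  0.042 0.042]
1 140 lowest z [0.038 0.04  0.04  0.04  0.04  0.041]
t 6.2 pos [ 0.6229 -0.2185  0.0151] yaw 24.98 F [-0.1 -0.5 -0.1] open 0.0856 q [-0.45  0.33  1.66 -0.    1.15 -0.89]
zaxis [-4.e-04  2.e-04 -1.e+00]
shift cm [0.04 0.03 1.51] turn -0.0
```

>>> {"api": "jog_arm", "payload": {"deltas": [[0,0,0,0,0,0.5,1],[0,0,0,0,0,0.5,1],[0,0,0,0,0,0.4,1],[0,0,0,0,0,0,1],[0,0,0,0,0,0,1]]}}

```text
t: 6.62
tool_pos: [0.6226, -0.2183, 0.0006]
tool_rot: [-1.688, -2.648, 0.0]
contact_force: [-0.8, 0.1, 1.1]
opening: 0.0858
```

```bash
python3 tip.py
```

```text
-1 280 lowest z [0.024 0.024 0.026 0.027 0.028 0.029]
1 112 lowest z [0.027 0.029 0.03  0.032 0.034 0.034]
t 6.6667 pos [ 0.6229 -0.2185  0.001 ] yaw 24.98 F [ 0.2  0.2 -0.7] open 0.0858 q [-0.45  0.35  1.66  0.    1.13 -0.89]
zaxis [-4.e-04  2.e-04 -1.e+00]
shift cm [0.04 0.03 0.1 ] turn -0.0
```

>>> {"api": "jog_arm", "payload": {"deltas": [[0,0,0,0,0,0,0.7],[0,0,0,0,0,0,0.6],[0,0,0,0,0,0,0.5],[0,0,0,0,0,0,0.4],[0,0,0,0,0,0,0.3],[0,0,0,0,0,0,0.2],[0,0,0,0,0,0,0.1],[0,0,0,0,0,0,0],[0,0,0,0,0,0,0],[0,0,0,0,0,0,0]], "grip_force": 60}}

```text
t: 7.5
tool_pos: [0.6236, -0.2187, 0.0019]
tool_rot: [1.688, 2.648, 0.0]
contact_force: [1.2, 1.7, 3.9]
opening: 0.0356
```

Run:
```python
from h import *
to((.45,-.15,.2),25)
im,_=vision.get_image('side')
cv2.imwrite('pics/s4.png',cv2.resize(im[215:280,325:400,::-1],None,fx=7,fy=7,interpolation=cv2.INTER_CUBIC))
```

```text
t 7.5 pos [ 0.6236 -0.2187  0.0019] yaw 24.98 F [1.2 1.7 3.9] open 0.0356 q [-0.45  0.35  1.66  0.    1.13 -0.89]
zaxis [ 1.1e-03 -4.0e-04 -1.0e+00]
shift cm [ 13.54 -12.82 -19.83] turn -0.0
```

View pics/s4.png

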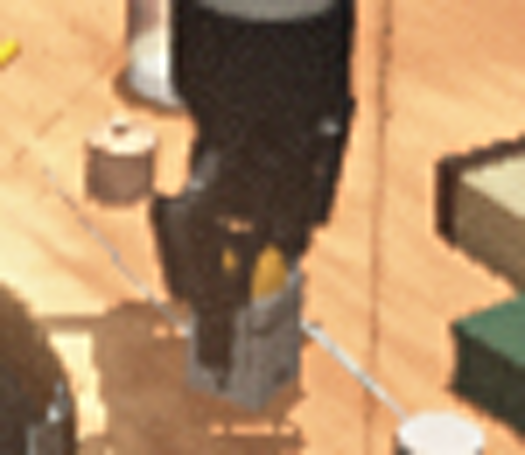

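>>> {"api": "jog_arm", "payload": {"deltas": [[0,0,0,0,0,-0.5,0],[0,0,0,0,0,-1.2,0],[0,0,0,0,0,-2.0,0],[0,0,0,0,0,-2.4,0],[0,0,0,0,0,-2.4,0],[0,0,0,0,0,-2.4,0],[0,0,0,0,0,-2.0,0],[0,0,0,0,0,-1.2,0],[0,0,0,0,0,-0.6,0],[0,0,0.09,0,0,0,0],[0,0,0.09,0,0,0,0],[0,0,0.09,0,0,0,0]]}}

```text
t: 8.55
tool_pos: [0.6219, -0.2181, 0.1466]
tool_rot: [-2.033, -2.391, 0.001]
contact_force: [-0.3, -0.0, -2.6]
opening: 0.0352
```

```bash
python3 -c "
from h import *
to((.47,-.1,.15),9.5);to((.492,.334,.15),9.5)"
```

```text
t 8.55 pos [ 0.6219 -0.2181  0.1466] yaw 9.25 F [-0.3 -0.  -2.6] open 0.0352 q [-0.45  0.19  1.59 -0.    1.37 -0.61]
zaxis [-0.0029  0.0013 -1.    ]
shift cm [ 14.1  -13.1   -0.28] turn -0.004
t 8.55 pos [ 0.6219 -0.2181  0.1466] yaw 9.25 F [-0.3 -0.  -2.6] open 0.0352 q [-0.45  0.19  1.59 -0.    1.37 -0.61]
zaxis [-0.0029  0.0013 -1.    ]
shift cm [56.58 -3.95 -0.23] turn -0.004
```

>>> {"api": "jog_arm", "payload": {"deltas": [[0,0,0,0.8,-1.0,0,0],[0,0,0,1.6,-1.8,0,0],[0,0,0,1.8,-2.0,0,0],[0,0,0,2.0,-2.0,0,0],[0,0,0,2.0,-2.0,0,0],[0,0,0,2.0,-1.8,0,0],[0,0,0,2.0,-1.4,0,0],[0,0,0,1.9,-1.1,0,0],[0,0,0,2.3,0.2,0,0],[0,0,0,2.5,0.5,0,0],[0,0,0,2.5,0.6,0,0],[0,0,0,2.5,0.6,0,0]]}}

```text
t: 9.55
tool_pos: [0.4717, -0.0002, 0.1469]
tool_rot: [-2.029, -2.396, 0.002]
contact_force: [-0.0, -0.3, -2.5]
opening: 0.0357
```

>>> {"api": "jog_arm", "payload": {"deltas": [[0,0,0,2.7,0.6,0,0],[0,0,0,2.9,0.6,0,0],[0,0,0,2.9,0.6,0,0],[0,0,0,2.9,0.6,0,0],[0,0,0,2.9,0.6,0,0],[0,0,0,2.9,0.6,0,0],[0,0,0,2.9,0.6,0,0],[0,0,0,2.9,0.6,0,0],[0,0,0,2.9,0.6,0,0],[0,0,0,2.5,0.6,0,0],[0,0,0,1.7,0.4,0,0],[0,0,0,0.8,0.2,0,0]]}}

```text
t: 10.55
tool_pos: [0.4859, 0.3159, 0.1467]
tool_rot: [-2.026, -2.399, 0.004]
contact_force: [0.1, -0.6, -2.1]
opening: 0.0351
```

```bash
python3 -c "
from h import *
to((.492,.334,.15),9.5)"
```

```text
t 10.55 pos [0.4859 0.3159 0.1467] yaw 9.64 F [ 0.1 -0.6 -2.1] open 0.0351 q [0.45 0.   1.79 0.   1.35 0.28]
zaxis [-2.7e-03 -9.0e-04 -1.0e+00]
shift cm [ 1.68  0.9  -0.34] turn 0.002
```

>>> {"api": "jog_arm", "payload": {"deltas": [[0,0,0,0.5,0.2,0,0],[0,0,0,0,0,0,0],[0,0,0,0,0,0,0]]}}

```text
t: 10.8
tool_pos: [0.4881, 0.3187, 0.1477]
tool_rot: [-2.03, -2.397, 0.002]
contact_force: [-0.3, -0.6, -1.0]
opening: 0.0355
```

```bash
python3 -c "
from h import *
to((.492,.334,.15),9.5)"
```

```text
t 10.8 pos [0.4881 0.3187 0.1477] yaw 9.49 F [-0.3 -0.6 -1. ] open 0.0355 q [ 0.45  0.01  1.78 -0.    1.35  0.29]
zaxis [-0.001  -0.0011 -1.    ]
shift cm [ 1.44  0.64 -0.23] turn -0.0
```

>>> {"api": "jog_arm", "payload": {"deltas": [[0,0,0,0.7,0.3,0.5,0],[0,0,0,0.7,0.3,1,0],[0,0,0,0,0,1,0],[0,0,0,0,0,1,0],[0,0,0,0,0,1,0],[0,0,0,0,0,0,0],[0,0,0,0,0,0,0],[0,0,0,0,0,0,0]]}}

```text
t: 11.47
tool_pos: [0.492, 0.3343, 0.1033]
tool_rot: [2.03, 2.398, -0.0]
contact_force: [0.4, -0.6, -2.5]
opening: 0.0353
```

Run:
```python
from h import *
im,d=vision.get_image('side');t,dt=vision.get_image('top')
to((.492,.334,.1),9.5)
cv2.imwrite('pics/side5.png',im[:,:,::-1]);cv2.imwrite('pics/top5.png',t[:,:,::-1]);np.save('pics/side5.npy',d);np.save('pics/top5.npy',dt)
r=lambda a,f:cv2.resize(a,None,fx=f,fy=f,interpolation=cv2.INTER_CUBIC)
cv2.imwrite('pics/s5.png',np.hstack([r(im[156:226,215:285,::-1],5.6),r(t[190:246,190:246,::-1],7)]))
```

```text
t 11.5667 pos [0.4924 0.3346 0.1042] yaw 9.51 F [ 0.4  0.3 -2.3] open 0.0351 q [ 0.47  0.08  1.78 -0.    1.28  0.31]
zaxis [ 1.4e-03  6.0e-04 -1.0e+00]
shift cm [-0.05 -0.05  0.42] turn 0.0
```

View pics/s5.png

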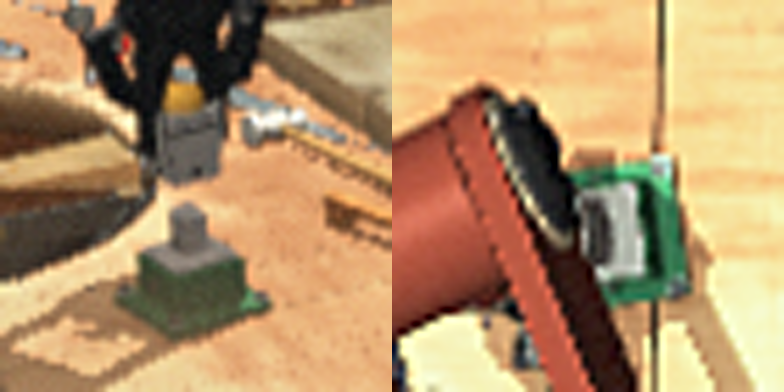

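Run:
```python
from h import *
np.set_printoptions(precision=4,suppress=True)
s=cv2.imread('pics/side5.png');d=np.load('pics/side5.npy')
c,n=cen(mask(s,(12,110,80),(35,255,255),(243,168,253,177)));print(c,n,plane('side',[c],.102+.057))
f=lambda a:np.array(a)/5.6+[215,156]-.41
print(plane('side',f([(158,177),(180,187),(219,181)]),.102))
# drive top centre, expected projections
C=vision.calibration('side');K=np.array([[C['fx'],0,C['cx']],[0,C['fy'],C['cy']],[0,0,1]])
pr=lambda P:(cv2.projectPoints(np.array(P,float),C['rvec'],C['tvec'],K,C['dist'])[0].reshape(-1,2)+.41-[215,156])*5.6
a=np.radians(9.5);U=np.array([np.cos(a),np.sin(a),0]);V=np.array([-U[1],U[0],0])
c0=np.array([.4924,.3343,0])
sq=lambda c,h,z:[c+U*h*i+V*h*j+[0,0,z] for i,j in((-1,1),(-1,-1),(1,-1),(1,1))]
print('drive top corners',pr(sq(c0,.0045,.079)),'foot',pr(sq(c0,.0095,.045)),'shoulder',pr(sq(c0,.025,.045)),'head bottom',pr(sq(c0,.018,.102)),'shank top',pr(sq(c0,.018,.152)))
# depth on shank
for p in [(247,185),(245,183),(250,184),(248,196),(247,198)]:
    o,r=ray('side',[p]);print(p,o+r[0]*d[p[1],p[0]])
```

```text
(np.float64(247.02857142857144), np.float64(172.97142857142856)) 35 [[0.4917 0.3282 0.159 ]]
[[0.4748 0.3375 0.102 ]
 [0.4809 0.3131 0.102 ]
 [0.5077 0.3102 0.102 ]]
drive top corners [[177.1352 204.7857]
 [184.0554 208.6764]
 [195.4496 205.4916]
 [188.5072 201.6254]] foot [[170.0684 250.1398]
 [184.5592 258.6901]
 [208.4272 251.6862]
 [193.8397 243.2485]] shoulder [[138.8592 248.8816]
 [176.7814 271.631 ]
 [239.8039 252.9512]
 [201.2117 230.9821]] head bottom [[147.4946 172.38  ]
 [175.1598 187.6849]
 [221.1485 175.1296]
 [193.1246 160.2096]] shank top [[142.5868 103.0308]
 [170.5133 117.4142]
 [217.1176 105.6131]
 [188.822   91.596 ]]
(247, 185) [0.4852 0.319  0.1152]
(245, 183) [0.4794 0.3234 0.1229]
(250, 184) [0.4943 0.3113 0.12  ]
(248, 196) [0.4889 0.3261 0.0671]
(247, 198) [0.4851 0.3281 0.0588]
```

>>> {"api": "jog_arm", "payload": {"deltas": [[0,0,0,0,0,0.5,0],[0,0,0,0,0,0.6,0],[0,0,0,0,0,0.6,0],[0,0,0,0,0,0.4,0],[0,0,0,0,0,0.3,0],[0,0,0,0,0,0.3,0],[0,0,0,0,0,0.3,0],[0,0,0,0,0,0,0]]}}

```text
t: 12.23
tool_pos: [0.4918, 0.3347, 0.0729]
tool_rot: [-2.029, -2.397, -0.0]
contact_force: [-0.6, 1.4, -2.3]
opening: 0.0353
```

```bash
python3 -c "
from h import *
to((.492,.334,.047),9.5);print(ctrl.get_obs()['wrist_torque'])"
```

```text
t 12.2333 pos [0.4918 0.3347 0.0729] yaw 9.51 F [-0.6  1.4 -2.3] open 0.0353 q [0.47 0.12 1.8  0.   1.22 0.31]
zaxis [-3.e-04  7.e-04 -1.e+00]
shift cm [-0.08  0.01  2.59] turn 0.0
[0.176992   0.06149604 0.01490071]
```

>>> {"api": "jog_arm", "payload": {"deltas": [[0,0,0,0,0,0.3,0],[0,0,0,0,0,0.3,0],[0,0,0,0,0,0.3,0],[0,0,0,0,0,0.3,0],[0,0,0,0,0,0,0],[0,0,0,0,0,0,0]]}}

```text
t: 12.73
tool_pos: [0.4921, 0.3354, 0.061]
tool_rot: [-2.029, -2.397, -0.004]
contact_force: [0.6, 6.6, -3.7]
opening: 0.0351
```

```bash
python3 -c "
from h import *
to((.492,.334,.047),9.5);print(ctrl.get_obs()['wrist_torque'])"
```

```text
t 12.7333 pos [0.4921 0.3354 0.061 ] yaw 9.51 F [ 0.6  6.6 -3.7] open 0.0351 q [0.47 0.13 1.81 0.   1.2  0.31]
zaxis [ 0.001   0.0023 -1.    ]
shift cm [-0.14 -0.04  1.4 ] turn 0.0
[ 1.14589172 -0.26302176  0.00938125]
```

>>> {"api": "jog_arm", "payload": {"deltas": [[0,0,0,0.1,0,0,0],[0,0,0,0,0,0.2,0],[0,0,0,0,0,0.2,0],[0,0,0,0,0,0,0],[0,0,0,0,0,0,0]]}}

```text
t: 13.15
tool_pos: [0.4921, 0.3356, 0.057]
tool_rot: [2.029, 2.398, 0.002]
contact_force: [2.2, 4.9, -4.9]
opening: 0.0356
```

```bash
python3 -c "
from h import *
to((.492,.334,.047),9.5);print(ctrl.get_obs()['wrist_torque'])"
```

```text
t 13.15 pos [0.4921 0.3356 0.057 ] yaw 9.51 F [ 2.2  4.9 -4.9] open 0.0356 q [0.47 0.14 1.81 0.   1.19 0.31]
zaxis [ 1.e-03  6.e-04 -1.e+00]
shift cm [-0.15 -0.04  1.  ] turn 0.0
[ 0.76976683 -0.5480276   0.05570372]
```

>>> {"api": "jog_arm", "payload": {"deltas": [[0,0,0,0.08,0,0,0],[0,0,0,0,0,0.15,0],[0,0,0,0,0,0.15,0],[0,0,0,0,0,0.15,0],[0,0,0,0,0,0,0],[0,0,0,0,0,0,0]]}}

```text
t: 13.65
tool_pos: [0.492, 0.336, 0.0538]
tool_rot: [2.029, 2.397, 0.0]
contact_force: [0.8, -1.4, 5.8]
opening: 0.0355
```

```bash
python3 -c "
from h import *
to((.492,.334,.047),9.5);print(ctrl.get_obs()['wrist_torque'])"
```

```text
t 13.65 pos [0.492  0.336  0.0538] yaw 9.51 F [ 0.8 -1.4  5.8] open 0.0355 q [ 0.47  0.14  1.81 -0.    1.19  0.31]
zaxis [ 6.e-04 -5.e-04 -1.e+00]
shift cm [-0.19 -0.04  0.68] turn 0.0
[-0.29874537  0.1168256   0.03205698]
```

>>> {"api": "jog_arm", "payload": {"deltas": [[0,0,0,0,0,0.1,0],[0,0,0,0,0,0.1,0],[0,0,0,0,0,0.1,0],[0,0,0,0,0,0,0]]}}

```text
t: 13.98
tool_pos: [0.492, 0.3361, 0.0492]
tool_rot: [2.029, 2.397, 0.002]
contact_force: [4.9, 0.6, -2.2]
opening: 0.0357
```

>>> {"api": "jog_arm", "payload": {"deltas": [[0,0,0,0,0,0.1,0],[0,0,0,0,0,0.1,0],[0,0,0,0,0,0,0]]}}

```text
t: 14.23
tool_pos: [0.492, 0.3361, 0.0475]
tool_rot: [2.029, 2.397, 0.001]
contact_force: [5.4, 1.3, -2.4]
opening: 0.0356
```

>>> {"api": "jog_arm", "payload": {"deltas": [[0,0,0,0,0,0.1,0],[0,0,0,0,0,0,0],[0,0,0,0,0,0,0]]}}

```text
t: 14.48
tool_pos: [0.492, 0.3362, 0.0469]
tool_rot: [2.029, 2.397, 0.001]
contact_force: [5.7, 1.0, -0.2]
opening: 0.0357
```

>>> {"api": "jog_arm", "payload": {"deltas": [[0,0,0,0,0,0.1,0],[0,0,0,0,0,0,0],[0,0,0,0,0,0,0]]}}

```text
t: 14.73
tool_pos: [0.492, 0.3362, 0.0469]
tool_rot: [2.029, 2.398, 0.001]
contact_force: [2.4, -1.1, 5.8]
opening: 0.0351
```

>>> {"api": "jog_arm", "payload": {"deltas": [[0,0,0,0,0,0.1,0],[0,0,0,0,0,0,0],[0,0,0,0,0,0,0]]}}

```text
t: 14.98
tool_pos: [0.4921, 0.3362, 0.0469]
tool_rot: [2.029, 2.398, -0.0]
contact_force: [-0.5, -3.0, 10.9]
opening: 0.0354
```

>>> {"api": "jog_arm", "payload": {"deltas": [[0,0,0,0,0,-0.2,0],[0,0,0,0,0,0,0.45],[0,0,0,0,0,0,0.55],[0,0,0,0,0,0,0.7],[0,0,0,0,0,0,0.85],[0,0,0,0,0,0,1],[0,0,0,0,0,0,1],[0,0,0,0,0,0,1],[0,0,0,0,0,0,1]]}}

```text
t: 15.73
tool_pos: [0.4914, 0.3362, 0.0467]
tool_rot: [-2.029, -2.398, 0.001]
contact_force: [0.2, 0.5, 0.1]
opening: 0.0853
```

```bash
python3 -c "
from h import *
to((.492,.334,.2),9.5)"
```

```text
t 15.7333 pos [0.4914 0.3362 0.0467] yaw 9.51 F [0.2 0.5 0.1] open 0.0853 q [0.47 0.15 1.81 0.   1.18 0.31]
zaxis [-4.e-04 -1.e-04 -1.e+00]
shift cm [-2.200e-01  1.000e-02 -1.533e+01] turn 0.0
```

Open and free; lift straight up, then retreat toward the robot, and look.

>>> {"api": "jog_arm", "payload": {"deltas": [[0,0,0,0,0,-0.5,1],[0,0,0,0,0,-1,1],[0,0,0,0,0,-1.5,1],[0,0,0,0,0,-2,1],[0,0,0,0,0,-2,1],[0,0,0,0,0,-2,1],[0,0,0,0,0,-2,1],[0,0,0,0,0,-1,1],[0,0,0,0,0,0,1]]}}

```text
t: 16.48
tool_pos: [0.4935, 0.3372, 0.1712]
tool_rot: [2.028, 2.396, 0.01]
contact_force: [-0.2, 0.6, 0.3]
opening: 0.0853
```

>>> {"api": "jog_arm", "payload": {"deltas": [[0,0,0,-1,-0.5,0,1],[0,0,0,-2.5,-0.8,0,1],[0,0,0,-2.5,-0.8,0,1],[0,0,0,-2.5,-0.8,0,1],[0,0,0,-2.5,-0.8,0,1],[0,0,0,-2.5,-0.8,0,1],[0,0,0,-2.5,-0.5,0,1],[0,0,0,-2.5,0,0,1],[0,0,0,-1,0,0,1],[0,0,0,0,0,0,1],[0,0,0,0,0,0,1]]}}

```text
t: 17.4
tool_pos: [0.4738, 0.1354, 0.1657]
tool_rot: [-2.03, -2.395, 0.002]
contact_force: [0.7, -0.1, 0.6]
opening: 0.0856
```

Run:
```python
from h import *
np.set_printoptions(precision=4,suppress=True)
im,d=vision.get_image('side');t,dt=vision.get_image('top')
s=np.ascontiguousarray(im[:,:,::-1]);tt=np.ascontiguousarray(t[:,:,::-1])
a,n=cen(mask(s,(15,130,120),(35,255,255),(238,178,262,208)));b,m=cen(mask(tt,(18,140,150),(35,255,255),(212,212,230,232)))
print(a,n,b,m,tri(a,b))
r=lambda a,f:cv2.resize(a,None,fx=f,fy=f,interpolation=cv2.INTER_CUBIC)
cv2.imwrite('pics/s6.png',np.hstack([r(s[176:226,220:270],7.8),r(s[240:330,320:410],390/90)]))
s0=cv2.imread('pics/side0.png')
print('others diff',cv2.absdiff(s,s0)[265:326,330:402].mean(),cv2.absdiff(tt,cv2.imread('pics/top0.png'))[185:245,393:412].mean())
to((.492,.334,.2),9.5)
```

```text
(np.float64(246.6590909090909), np.float64(186.3409090909091)) 44 (np.float64(215.42), np.float64(223.38)) 50 (array([0.4902, 0.3344, 0.1035]), np.float64(0.0018623332893210436))
others diff 7.697100789313904 1.975730994152047
t 17.5 pos [0.474  0.1363 0.1662] yaw 9.55 F [-0.3  0.   0.4] open 0.0856 q [ 0.13 -0.23  1.97  0.    1.4  -0.04]
zaxis [-0.0013  0.0003 -1.    ]
shift cm [19.2   5.05 -3.38] turn 0.001
```

View pics/s6.png

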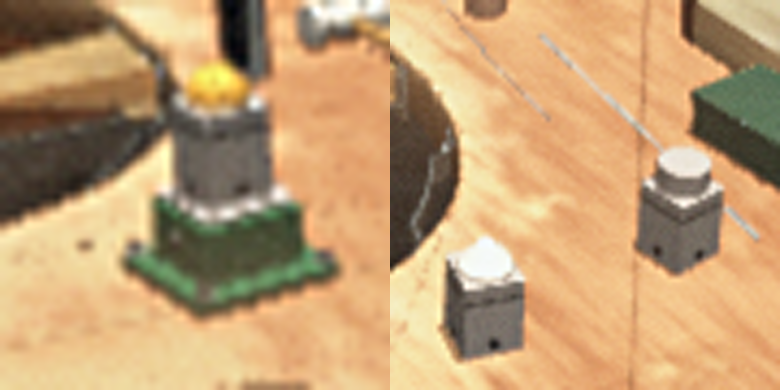

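```bash
python3 -c "
from station import ctrl
print(ctrl.finish_job())"
```

```text
the job is handed in; nothing more can be done
None
```

The brass-domed head is on the drive and, by my checks, fully home. I let go of it, drew the arm clear and handed the job in at about 17.5 s.

**Seating:**
- The push met the spring ball about 7 mm short of home, at about 8 N. The resistance then dropped away and the head stopped hard under about 11 N.
- At that stop the measured TCP height was 45.0 mm above where it was in the grasp on the worktop, exactly the shoulder height.

**Final pictures:**
- The head stands upright on the shoulder with no visible gap.
- The dome is about 2 mm from the holder axis I measured.
- The flat and white heads look undisturbed. I judged that by eye and did not measure their positions again.
- The ball itself cannot be seen, so the click rests on the force and height readings.

**Readings that disagreed:**
- **TCP height:** compared with the camera depth and the stated fingertip offset, the TCP reading was about 35 mm low. I set the grasp height from the depth image and took the home height relative to the grasp.
- **Dome height:** the cameras put the dome's rise at 47.7 mm instead of 45 mm. That is about what a 2 mm camera calibration allows, and it is short of the 6 to 9 mm a head stuck on the ball would show.
- **Insertion:** a sideways force of about 6.6 N appeared while lowering the head, and shifting it about 2 mm in total relieved it.

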